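# Load the tilting weld plate and fold it to the set angle

## Task

Lay the square aluminium bar flat on the hinged grey plate of the blue tilting jig, lengthways against the two dark stops near its hinge and centred between the plate's sides, and let go. Then fold the plate up about its hinge by the black grip tab, with the bar riding on it, until the plate's red edge lines up with the yellow index arm, and leave it standing there. Do not shift the index arm, and leave the ceramic cup, tape measure and weld ring where they are.

Things in the scene. Friction and masses are not known exactly. Their poses are not given: they have to be found in the camera images.
- tilt_jig: Fixed tilting weld jig: blue base, hinged grey plate, scale arc and yellow index arm on the left. Origin on the bench straight below the middle of the hinge line; x level from hinge to the plate's free edge (away from the robot), y along the hinge, z up. Base 12 mm thick, x -30 to 175, y -85 to 105 mm. Arc and arm stand at y 89 to 103, up to 120 mm from the hinge.
- hinge_mid (a point): Middle of the hinge axis, 26 mm above the bench; the axis runs along the jig's y.
- tilt_plate (a joint): Plate angle, rad: 0 level, growing as the free edge is raised towards the robot (a turn about the jig's -y), up to 1.2. Stiff hinge: it stays where it is left, with the bar on it; raising it by the tab takes 10 to 15 N. Plate 166 (from the hinge) x 160 x 8 mm, mid-plane through the hinge axis, red line on its left edge. Starts nearly level, 0 to 0.1.
- plate_seat (a point): Point on the plate's top face under the bar's centre when the bar is against both stops and centred; 44.5 mm from the hinge axis, 4 mm above the mid-plane. Axes: x hinge to free edge, y along the hinge, z out of the top face. Two dark stops, 15 mm high, 26 mm long, centred at y +-52 mm, touch the bar 12.5 mm from here towards the hinge; the 78 mm gap between takes a finger.
- plate_grip (a point): Grip point in the black upright tab by the plate's free edge: tab 16 mm along x, 20 mm along y, top 44 mm above the plate's face. The point is 30 mm above the face (34 mm above the mid-plane), 150 mm from the hinge axis. Same axes as plate_seat, turning with the plate. Grip across the 20 mm.
- index_arm (a joint): Angle of the yellow index arm in rad, same hinge axis and same zero and sense as tilt_plate: the plate lines up with the arm when the two joint values are equal. Between 0.5 and 0.9; it turns with light friction if knocked.
- index_tip (a point): Tip of the yellow index arm, 120 mm from the hinge axis; its x points along the arm, z across it upwards.
- bar: Square aluminium bar, 140 x 25 x 25 mm, about 0.24 kg, lying on the bench to the right of the jig. Origin at the centre of its underside, x along its length, z up.
- bar_mid (a point): Centre of the aluminium bar, same axes as the bar.
- cup: Small terracotta-coloured ceramic torch cup, 20 mm across, 37 mm tall, standing. Origin at the centre of its foot. Bystander.
- measure: Yellow tape measure, 35 x 75 x 64 mm, standing. Origin at the centre of its underside. Bystander.
- ring: Turned aluminium weld ring, 69 mm across, 8 mm high, lying flat. Origin at the centre of its underside. Bystander.

How it is judged:
By the outcome, as a careful person would: the job done as asked, in the order asked, and still so for the second after the job is handed in, with the robot touching nothing.
It also fails if it takes over 54 s, if anything falls off the work surface, if the arm or the gripper's body presses on something with over 40 N, if the wrist force passes 120 N, or if a joint passes its speed limit or range.

## Robot

A 6-joint arm with a two-finger parallel gripper is mounted at the origin on the work surface; the furniture and walls round the work are solid. World frame = base frame: x ahead of the robot, y to its left, z up, the work surface at z = 0. Lengths are in m, angles in rad, forces in N, time in s.
With the tool pointing down it reaches from about 0.3 to 0.75 m from the base axis. Payload 8.5 kg.
Tool frame: the origin (TCP) lies between the finger pads; the fingertips stand 22 mm ahead of it and the grasp point (between the pads) lies 3 mm ahead of it; z points along the fingers, y is the line along which they close (so a half turn about z gives the same grasp; the last joint's range is limited). The gripper opens to 85 mm and grips with 20 to 120 N. Pads are 22 mm wide; open, the fingers measure 114 mm over their backs; the gripper's body (76 mm by 85 mm) begins 54 mm behind the grasp point. The pads swing forward as they close: fully open they stand 13 mm farther back than shut.
Start: joints at [-1.476, 0.381, 1.297, -0, 1.464, -0.215], TCP at [0.168, -0.524, 0.253] pointing down, gripper open.
Joint ranges: [-3.11, 3.11], [-0.89, 2.33], [0.22, 2.48], [-1.42, 4.56], [0.17, 2.85], [-2.88, 2.88]. Speed limits (rad/s): [2.39, 2.39, 3.14, 3.14, 3.14, 3.14].

## Interface

Orientations are given as a unit quaternion [w, x, y, z].
In Python, from plant import ctrl gives the robot as it stands. The module is installed in compiled form; this text tells all that it offers.
- The arm moves only by the tool jog_arm, never from a script. Its argument "steps" is a list of rows, each an object with "xyz": the shift along the tool's x, y, z in mm, a list of three; "roll": the turn about the tool's z in rad. In form: [{"xyz": [x, y, z], "roll": roll}, ...]. A call has 1 to 20 rows; each row shifts and turns the commanded pose from where the row before left it, along the tool's axes as they then stand; what a row does not reach is not made up. A row lasts 1/10 s, in which the tool goes at most 50 mm and 8.59 degrees, less where a joint would pass 70% of its speed; a pose out of reach is approached as far as the arm can. A call with a gripper value outside its range is refused whole. "hand" is the opening, from 0 (shut) to 1 (fully open), set as the call begins (left out, the last holds). The fingers move at their own pace and stop on an object; the grip force is fixed at half the most. Time passes only in rows, so rows that do not move let the fingers close. It gives the time, the measured TCP pose, the force, the opening and the grip force at its end, in the units of the state.
- ctrl.state(): the state, without advancing time (a new reading comes with each control period).
- ctrl.capture(name): name is "side" or "top" or "wrist"; returns the picture (420x560x3 uint8, red, green, blue); there is no depth.
- ctrl.get_calibration(name): a dict with "vfov" (degrees; the focal length in pixels is half the picture's height over the tangent of half this angle, whatever the lens; pixels are square), "cx", "cy" (the principal point, pixels), "distortion" ([k1, k2, p1, p2, k3] as OpenCV has them; the pictures are not rectified), "T" (4x4, takes a point from camera to world coordinates); the wrist camera has in their place "hand_eye" (4x4, takes a point from camera to tool coordinates, whose origin is the TCP and whose axes are the flange's). Camera axes: x right, y up, looking along -z (the intrinsics and any distortion apply to the point x, -y, -z); pixel columns grow to the right and rows downward; lengths in m; the calibration is good to about 2 mm. A picture is of the moment at which its call begins: read the wrist's pose just before it. get_calibration takes no time and is no camera call.
- ctrl.close_job(): hands the job in; it is judged then, once.
The state is a dict: "t": time; "joint_positions": joint angles; "qd": joint speeds; "tau": joint torques, N m; "position": TCP position; "tcp_rot": TCP orientation; "ft_force": force on the tool from outside, world axes, zero at the start; "ft_torque": the same for the moment, N m; "width": opening from 0.0 (shut) to 1.0 (fully open); "grasp_force": force on a finger pad.
Only numpy, scipy, OpenCV 4.12 (cv2) and the standard library are available. Lean on these libraries where they do the work, as an engineer would, in place of code of your own. Each camera call takes 0.05 s, during which the arm holds its last target. There are 200 camera calls.

## Working session

There is one attempt and no reset: what is moved stays moved. The work goes in short steps, Python scripts to look and compute and a tool call to move; the robot and the scene stay as the last step left them, time stands still between calls to the robot, and variables do not carry over. Pictures are saved under pics/ and viewed, at most 10 in all, crops included, and the job is handed in when it is done.

Besides the shell and the picture viewer there is one more tool, called as name([rows], argument=value, ...), one row to a line, values as JSON. jog_arm: Moves the arm, as the interface text tells. Its arguments: {"type":"object","properties":{"steps":{"type":"array","items":{"type":"object","properties":{"xyz":{"type":"array","items":{"type":"number"}},"roll":{"type":"number"}}}},"hand":{"type":"number"}},"required":["steps"]}

```bash
mkdir -p pics; cat > h.py <<'E'
import numpy as np, cv2
from plant import ctrl
def R(q):
    w,x,y,z=q
    from scipy.spatial.transform import Rotation as r
    return r.from_quat([x,y,z,w]).as_matrix()
def snap(n):
    s=ctrl.state(); im=ctrl.capture(n); c=ctrl.get_calibration(n)
    if n=='wrist':
        T=np.eye(4);T[:3,:3]=R(s['tcp_rot']);T[:3,3]=s['position'];T=T@np.array(c['hand_eye'])
    else: T=np.array(c['T'])
    f=210/np.tan(np.radians(c['vfov'])/2)
    K=np.array([[f,0,c['cx']],[0,f,c['cy']],[0,0,1]])
    return im,(K,np.array(c['distortion'],float),T)
def save(n,im,cam): 
    cv2.imwrite(f'pics/{n}.png',im[:,:,::-1]); np.savez(f'pics/{n}.npz',K=cam[0],d=cam[1],T=cam[2],im=im)
def load(n):
    z=np.load(f'pics/{n}.npz'); return z['im'],(z['K'],z['d'],z['T'])
def ray(cam,uv):
    K,d,T=cam
    p=cv2.undistortPoints(np.array(uv,float).reshape(-1,1,2),K,d).reshape(-1,2)
    v=np.c_[p[:,0],-p[:,1],-np.ones(len(p))]@T[:3,:3].T
    return T[:3,3],v
def onz(cam,uv,z):
    o,v=ray(cam,uv); return o+v*((z-o[2])/v[:,2])[:,None]
def tri(pairs):
    A=np.zeros((3,3));b=np.zeros(3)
    for cam,uv in pairs:
        o,v=ray(cam,[uv]);v=v[0]/np.linalg.norm(v[0]);P=np.eye(3)-np.outer(v,v);A+=P;b+=P@o
    x=np.linalg.solve(A,b)
    return x
def proj(cam,X):
    K,d,T=cam
    X=np.atleast_2d(X); c=(X-T[:3,3])@T[:3,:3]; c=c*[1,-1,-1]
    return cv2.projectPoints(c,np.zeros(3),np.zeros(3),K,d)[0].reshape(-1,2)
E
python3 - <<'E'
from h import *
for n in ['side','top','wrist']:
    im,c=snap(n); save(n+'0',im,c); print(n,c[0][0,0],c[1],c[2].round(3).tolist())
print(ctrl.state())
E
```

```text
side 477.43214337819745 [0.01887705 0.         0.         0.         0.        ] [[0.992, 0.089, -0.088, 0.46], [-0.124, 0.635, -0.763, -0.93], [-0.012, 0.768, 0.641, 0.812], [0.0, 0.0, 0.0, 1.0]]
top 496.7760960524792 [-0.11798471  0.          0.          0.          0.        ] [[-0.028, 0.99, -0.135, 0.407], [-0.999, -0.031, -0.021, -0.06], [-0.025, 0.134, 0.991, 1.178], [0.0, 0.0, 0.0, 1.0]]
wrist 312.5564437960584 [-0.06989647  0.          0.          0.          0.        ] [[0.304, 0.914, 0.269, 0.236], [-0.953, 0.292, 0.085, -0.502], [-0.001, -0.283, 0.959, 0.372], [0.0, 0.0, 0.0, 1.0]]
{'t': 0.15, 'joint_positions': array([-1.47630485e+00,  3.81095967e-01,  1.29807483e+00,  3.00744936e-05,
        1.46361047e+00, -2.15290608e-01]), 'qd': array([ 0.00255473, -0.00300268, -0.00218511,  0.00016324,  0.00230867,
        0.00061809]), 'tau': array([ 2.24924792e-03, -4.48626137e+01, -2.31344229e+01, -2.12944719e-04,
        3.79187739e-03, -2.20229322e-05]), 'position': array([ 0.16765771, -0.52360635,  0.25282819]), 'tcp_rot': array([-5.92322767e-04,  9.88028421e-01,  1.54270821e-01,  5.07969082e-05]), 'ft_force': array([0.30316996, 0.03233613, 0.01137233]), 'ft_torque': array([-0.01013692,  0.00933765,  0.03177611]), 'grasp_force': 0.0, 'width': 0.9983371154650098}
```

View pics/side0.png

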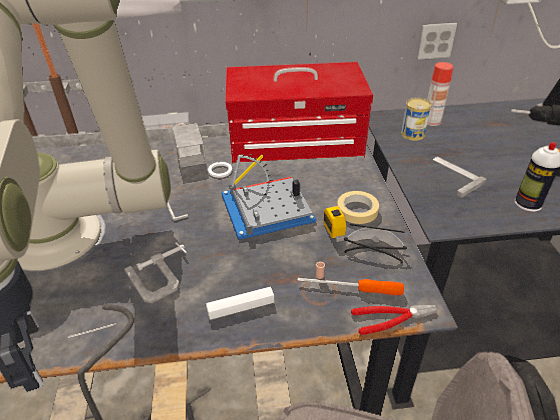

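View pics/top0.png

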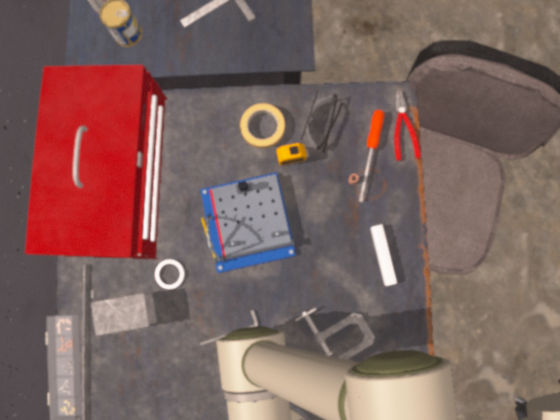

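```bash
python3 - <<'E'
from h import *
cams={}
def blob(n,box,f):
    im,c=load(n); x0,y0,x1,y1=box
    hsv=cv2.cvtColor(im,cv2.COLOR_RGB2HSV); m=np.zeros(im.shape[:2],np.uint8)
    m[y0:y1,x0:x1]=f(hsv.astype(int))[y0:y1,x0:x1]*255
    k,l,s,ce=cv2.connectedComponentsWithStats(m); i=1+np.argmax(s[1:,4])
    return c,(l==i).astype(np.uint8),s[i],ce[i]
wh=lambda h:(h[...,2]>200)&(h[...,1]<40)
for n,b in [('top0',(350,210,420,300)),('side0',(195,275,290,330))]:
    c,m,s,ce=blob(n,b,wh); cn=max(cv2.findContours(m,0,1)[0],key=len)
    print(n,s,ce); q=cv2.approxPolyDP(cv2.convexHull(cn),3,True).reshape(-1,2); print(q.tolist())
    for z in (0.0,0.025): print(z,onz(c,q,z).round(4).tolist())
    print('minrect',cv2.minAreaRect(cn))
    print(onz(c,cv2.boxPoints(cv2.minAreaRect(cn)),0.025).round(4).tolist())
bl=lambda h:(abs(h[...,0]-106)<10)&(h[...,1]>150)&(h[...,2]>60)
for n,b in [('top0',(190,160,310,280)),('side0',(210,150,330,250))]:
    im,c=load(n);x0,y0,x1,y1=b
    m=(bl(cv2.cvtColor(im,cv2.COLOR_RGB2HSV).astype(int))*255).astype(np.uint8)
    p=np.argwhere(m[y0:y1,x0:x1])[:,::-1]+[x0,y0]
    h=cv2.convexHull(p.astype(np.int32)); q=cv2.approxPolyDP(h,3,True).reshape(-1,2)
    print(n,q.tolist(),onz(c,q,0.012).round(4).tolist())
a,ca=load('side0');b,cb=load('top0')
A=cv2.resize(a[140:250,210:330],None,fx=3.3,fy=3.3,interpolation=2);B=cv2.resize(b[165:280,190:310],None,fx=3.3,fy=3.3,interpolation=2)
H=max(len(A),len(B));A=np.pad(A,((0,H-len(A)),(0,0),(0,0)))
cv2.imwrite('pics/mont.png',np.hstack([A,B])[:,:,::-1])
E
```

```text
top0 [371 225  25  61 741] [383.13225371 254.79622132]
[[377, 225], [382, 226], [395, 283], [388, 285], [384, 283], [371, 231]]
0.0 [[0.5199, -0.2717, 0.0], [0.5172, -0.2835, 0.0], [0.3815, -0.3073, 0.0], [0.3774, -0.2905, 0.0], [0.3824, -0.2813, 0.0], [0.5061, -0.2566, 0.0]]
0.025 [[0.5175, -0.2672, 0.025], [0.5148, -0.2788, 0.025], [0.382, -0.3021, 0.025], [0.378, -0.2856, 0.025], [0.3829, -0.2766, 0.025], [0.504, -0.2524, 0.025]]
minrect ((383.20587158203125, 254.8235626220703), (60.876441955566406, 12.12678050994873), 75.96376037597656)
[[0.514, -0.2504, 0.025], [0.5199, -0.2783, 0.025], [0.3822, -0.3055, 0.025], [0.3764, -0.2779, 0.025]]
side0 [ 206  287   68   32 1057] [239.08893094 302.19583728]
[[271, 289], [272, 302], [210, 318], [208, 302]]
0.0 [[0.518, -0.2418, -0.0], [0.5162, -0.2778, 0.0], [0.3839, -0.3019, 0.0], [0.3802, -0.2593, 0.0]]
0.025 [[0.5162, -0.263, 0.025], [0.5144, -0.2979, 0.025], [0.3862, -0.3213, 0.025], [0.3826, -0.28, 0.025]]
minrect ((240.31610107421875, 302.2248840332031), (16.585655212402344, 67.40459442138672), 75.52970886230469)
[[0.3777, -0.2809, 0.025], [0.517, -0.2541, 0.025], [0.5207, -0.2983, 0.025], [0.3857, -0.3229, 0.025]]
top0 [[294, 254], [218, 271], [203, 201], [207, 189], [293, 247]] [[0.4568, -0.0716, 0.012], [0.422, 0.1076, 0.012], [0.5891, 0.1414, 0.012], [0.6178, 0.1315, 0.012], [0.4732, -0.0698, 0.012]]
side0 [[315, 221], [238, 238], [222, 192], [313, 215]] [[0.6516, -0.0468, 0.012], [0.4556, -0.0823, 0.012], [0.423, 0.1048, 0.012], [0.6508, -0.0234, 0.012]]
```

View pics/mont.png

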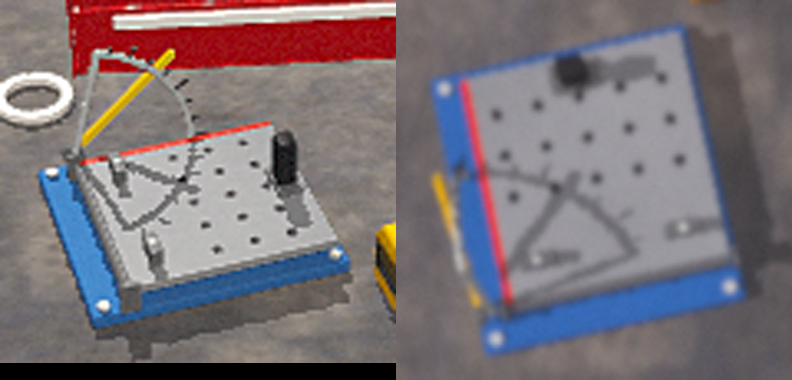

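Top view: bar about (384,255), jig with its tab at (243,186), hinge at the bottom edge. Side view: index arm runs (235,184) to (263,157), tab at (296,187). Bar is near (0.448,-0.278) at yaw ≈0.19. Moving above it now.

jog_arm([
  {"xyz": [28.5,-12.4,7.5],"roll": 0.01},
  {"xyz": [28.5,-12.4,7.5],"roll": 0},
  {"xyz": [28.5,-12.4,7.5],"roll": 0},
  {"xyz": [28.5,-12.4,7.5],"roll": 0},
  {"xyz": [28.5,-12.4,7.5],"roll": 0},
  {"xyz": [28.5,-12.4,7.5],"roll": 0},
  {"xyz": [28.5,-12.4,7.5],"roll": 0},
  {"xyz": [28.5,-12.4,7.5],"roll": 0},
  {"xyz": [28.5,-12.4,7.5],"roll": 0},
  {"xyz": [28.5,-12.4,7.5],"roll": 0},
  {"xyz": [28.5,-12.4,7.5],"roll": 0.05},
  {"xyz": [28.5,-12.4,7.5],"roll": 0.05},
  {"xyz": [0,0,0],"roll": 0},
])

```text
t: 1.45
position: [0.4528, -0.2792, 0.1622]
tcp_rot: [-0.001, 0.995, 0.101, -0.0]
ft_force: [-0.9, -0.9, -0.3]
width: 0.998
grasp_force: 0.0
```

```bash
cat >> h.py <<'E'
def yaw(s=None):
    M=R((s or ctrl.state())['tcp_rot']); return np.arctan2(M[1,0],M[0,0])
def to(x,y,z,yw):
    s=ctrl.state(); M=R(s['tcp_rot']); d=M.T@(np.array([x,y,z])-s['position'])*1000
    print('delta tool mm',d.round(1),'roll (do last)',round(-(yw-yaw(s)),4),'pos',s['position'].round(4),'yaw',round(yaw(s),4),'t',round(s['t'],2))
E
python3 - <<'E'
from h import *
im,c=snap('wrist'); save('w1',im,c)
h=cv2.cvtColor(im,cv2.COLOR_RGB2HSV).astype(int)
m=((h[...,2]>170)&(h[...,1]<50)).astype(np.uint8)
k,l,s,ce=cv2.connectedComponentsWithStats(m); i=1+np.argmax(s[1:,4]);print(s[i],ce[i])
cn=max(cv2.findContours((l==i).astype(np.uint8),0,1)[0],key=len)
q=cv2.approxPolyDP(cv2.convexHull(cn),5,True).reshape(-1,2)
print(q.tolist());print(onz(c,q,.025).round(4).tolist());print(onz(c,q,0).round(4).tolist())
print(proj(c,[[.448,-.278,.025]]))
to(.448,-.278,.16,.19)
E
```

```text
[ 262  122   33  157 4817] [277.76915092 198.34357484]
[[293, 122], [291, 277], [264, 278], [263, 122]]
[[0.5188, -0.2777, 0.025], [0.3834, -0.3054, 0.025], [0.3773, -0.2812, 0.025], [0.514, -0.2543, 0.025]]
[[0.5184, -0.279, 0.0], [0.3697, -0.3093, 0.0], [0.3631, -0.2828, 0.0], [0.5131, -0.2532, 0.0]]
[[275.73011234 205.46325639]]
delta tool mm [-3.3 -3.2  2.7] roll (do last) 0.0126 pos [ 0.4519 -0.2804  0.1627] yaw 0.2026 t 1.5
```

View pics/w1.png

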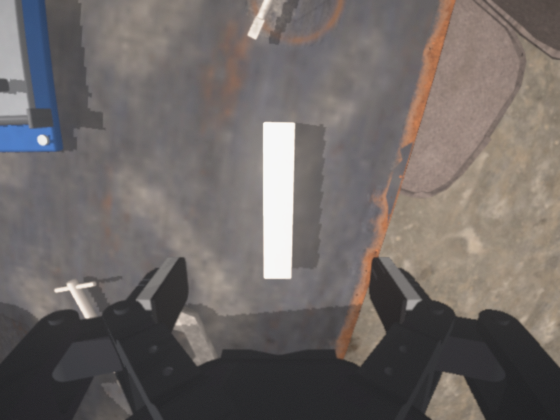

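Wrist view: bar at (278,198), corners agree with 140x25 at z=0.025. It's centred between the open fingers. Descending and gripping.

jog_arm([
  {"xyz": [-3.3,-1.4,10]},
  {"xyz": [0,0,25]},
  {"xyz": [0,0,30]},
  {"xyz": [0,0,30]},
  {"xyz": [0,0,25]},
  {"xyz": [0,0,12.7]},
  {"xyz": [0,0,0]},
  {"xyz": [0,0,0]},
])

```text
$.steps[0]: bad value
```

jog_arm([
  {"xyz": [0,0,0]},
  {"xyz": [0,0,0]},
  {"xyz": [0,0,0]},
  {"xyz": [0,0,0]},
  {"xyz": [0,0,0]},
  {"xyz": [0,0,0]},
], hand=0)

```text
$.steps[0]: bad value
```

Roll must be given in each row.

jog_arm([
  {"xyz": [-3.3,-1.4,10],"roll": 0},
  {"xyz": [0,0,25],"roll": 0},
  {"xyz": [0,0,30],"roll": 0},
  {"xyz": [0,0,30],"roll": 0},
  {"xyz": [0,0,25],"roll": 0},
  {"xyz": [0,0,12.7],"roll": 0},
  {"xyz": [0,0,0],"roll": 0},
  {"xyz": [0,0,0],"roll": 0},
])

```text
t: 2.3
position: [0.4472, -0.2815, 0.0309]
tcp_rot: [0.0, 0.995, 0.099, -0.0]
ft_force: [0.8, 0.3, -0.5]
width: 1.001
grasp_force: 0.0
```

jog_arm([
  {"xyz": [0,0,0],"roll": 0},
  {"xyz": [0,0,0],"roll": 0},
  {"xyz": [0,0,0],"roll": 0},
  {"xyz": [0,0,0],"roll": 0},
  {"xyz": [0,0,0],"roll": 0},
  {"xyz": [0,0,0],"roll": 0},
], hand=0)

```text
t: 2.9
position: [0.4479, -0.281, 0.0312]
tcp_rot: [0.0, 0.995, 0.1, 0.0]
ft_force: [-1.3, 0.3, 6.1]
width: 0.276
grasp_force: 60.4
```

jog_arm([
  {"xyz": [0,0,-20],"roll": 0},
  {"xyz": [0,0,-35],"roll": 0},
  {"xyz": [0,0,-35],"roll": 0},
  {"xyz": [0,0,-35],"roll": 0},
  {"xyz": [0,0,-35],"roll": 0},
  {"xyz": [14,-26,0],"roll": 0},
  {"xyz": [14,-26,0],"roll": 0},
  {"xyz": [14,-26,0],"roll": 0},
  {"xyz": [14,-26,0],"roll": 0},
  {"xyz": [14,-26,0],"roll": 0},
  {"xyz": [14,-26,0],"roll": 0},
  {"xyz": [14,-26,0],"roll": 0},
])

```text
t: 4.1
position: [0.5076, -0.0817, 0.1902]
tcp_rot: [-0.0, 0.995, 0.1, -0.001]
ft_force: [-0.1, -0.3, -3.1]
width: 0.279
grasp_force: 59.6
```

jog_arm([
  {"xyz": [0,0,0],"roll": -0.13},
  {"xyz": [0,0,0],"roll": -0.13},
  {"xyz": [0,0,0],"roll": -0.13},
  {"xyz": [0,0,0],"roll": -0.13},
  {"xyz": [0,0,0],"roll": -0.13},
  {"xyz": [0,0,0],"roll": -0.13},
  {"xyz": [0,0,0],"roll": -0.13},
  {"xyz": [0,0,0],"roll": -0.13},
  {"xyz": [0,0,0],"roll": -0.13},
  {"xyz": [0,0,0],"roll": -0.13},
  {"xyz": [0,0,0],"roll": -0.13},
  {"xyz": [0,0,0],"roll": -0.12},
  {"xyz": [0,0,0],"roll": 0},
  {"xyz": [0,0,0],"roll": 0},
])

```text
t: 5.5
position: [0.5075, -0.0829, 0.1903]
tcp_rot: [-0.0, 0.642, 0.766, -0.0]
ft_force: [-0.6, 0.1, -3.1]
width: 0.274
grasp_force: 59.7
```

```bash
python3 - <<'E'
from h import *
im,c=snap('wrist'); save('w2',im,c); to(.5138,.0146,.2,1.75)
J=lambda x,y,z:[.470+.984*x-.178*y,.0067+.178*x+.984*y,z]
print(proj(c,[J(0,0,.026),J(.0445,0,.03),J(-.03,-.085,.012),J(.175,-.085,.012)]).round(0))
E
```

```text
delta tool mm [95.  23.3 -9.6] roll (do last) -0.003 pos [ 0.5075 -0.083   0.1904] yaw 1.747 t 5.55
[[254.  86.]
 [306.  85.]
 [226. 179.]
 [435. 179.]]
```

View pics/w2.png

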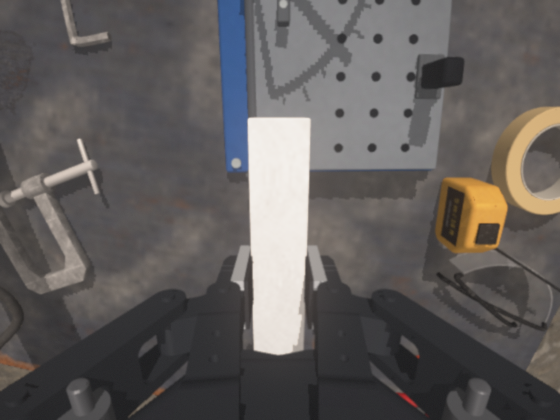

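Wrist view: base near-right corner at (228,172), plate right edge at row ~170, tab top at (443,73), one stop at (283,10). The bar hides the rest, so I'll take one offset view.

jog_arm([
  {"xyz": [10,-8,-6],"roll": 0},
  {"xyz": [20,-16,-12],"roll": 0},
  {"xyz": [20,-16,-12],"roll": 0},
  {"xyz": [20,-16,-12],"roll": 0},
  {"xyz": [20,-16,-12],"roll": 0},
  {"xyz": [10,-8,-6],"roll": 0},
  {"xyz": [0,0,0],"roll": 0},
  {"xyz": [0,0,0],"roll": 0},
])

```text
t: 6.35
position: [0.4114, 0.0009, 0.2506]
tcp_rot: [0.0, 0.641, 0.767, 0.0]
ft_force: [-0.6, -1.2, -3.2]
width: 0.271
grasp_force: 59.8
```

```bash
python3 - <<'E'
from h import *
im,c=snap('wrist'); save('w3',im,c)
crop=cv2.resize(im[0:300,240:560],None,fx=2,fy=2,interpolation=2); cv2.imwrite('pics/w3c.png',crop[:,:,::-1])
to(.5138,.0146,.2,1.75)
E
```

```text
delta tool mm [ -4.5 103.1  50.3] roll (do last) -0.0008 pos [0.4116 0.0007 0.2503] yaw 1.7492 t 6.4
```

View pics/w3c.png

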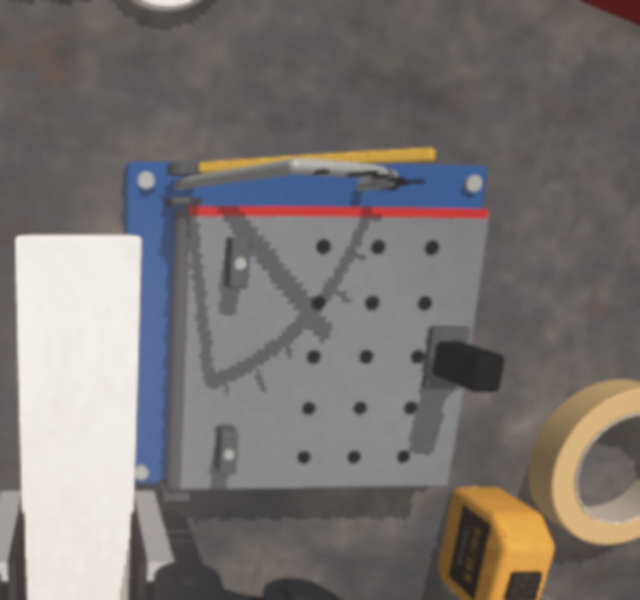

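Crop (2x, offset 240): base corners (125,163),(487,167),(138,483); red edge (190,210)-(488,211); plate far-right (447,486); stop screws (240,263),(228,455); tab top around (470,367); yellow arm tip (435,154).

```bash
python3 - <<'E'
from h import *
_,w=load('w3');_,s=load('side0');_,t=load('top0');_,w2=load('w2')
W=lambda u,v:(240+u/2,v/2); S=lambda u,v:(210+u/3.3,140+v/3.3); T=lambda u,v:(190+u/3.3,165+v/3.3)
b=onz(w,[W(125,163),W(487,167),W(138,483)],.012);print('base',b.round(4).tolist(), np.linalg.norm(b[1]-b[0]),np.linalg.norm(b[2]-b[0]))
d=b[1]-b[0];e=b[0]-b[2];print('yaws',np.arctan2(d[1],d[0]),np.arctan2(-e[0],e[1]))
y=.18; ex=np.array([np.cos(y),np.sin(y),0]);ey=np.array([-ex[1],ex[0],0])
print('hinge est',[ (b[i]-ex*a-ey*c_).round(4).tolist() for i,a,c_ in [(0,-.03,.105),(1,.175,.105),(2,-.03,-.085)]])
st=onz(w,[W(240,263),W(228,455)],.045);print('stops',st.round(4).tolist(),st.mean(0).round(4),np.linalg.norm(st[0]-st[1]), np.arctan2(-(st[0]-st[1])[0],(st[0]-st[1])[1]))
def P(n,*pr):
    x=tri(pr); print(n,x.round(4),[ (proj(c,x)[0]-np.array(uv)).round(1).tolist() for c,uv in pr])
P('far left',(w,W(488,211)),(s,S(270,123)))
P('far right',(w,W(447,486)),(s,S(340,243)),(w2,(436,168)))
P('near left',(w,W(190,210)),(s,S(84,161)))
P('tip',(w,W(435,154)),(s,S(172,53)))
P('arm root',(w,W(201,166)),(s,S(82,142)))
P('base left near',(w,W(125,163)),(s,S(39,172)))
P('base right near',(w,W(138,483)),(s,S(97,329)),(w2,(228,172)))
P('tab top',(w,W(470,369)),(s,S(285,138)),(w2,(445,73)))
P('tab top T',(w,W(470,369)),(s,S(285,138)),(t,T(572,62)))
P('stopL',(w,W(240,263)),(s,S(116,162)))
P('stopR',(w,W(228,455)),(s,S(153,240)))
E
```

```text
base [[0.4183, 0.1089, 0.012], [0.6177, 0.1471, 0.012], [0.4631, -0.0724, 0.012]] 0.2029474158474519 0.18675441963577827
yaws 0.1892123378799572 0.24200853746048318
hinge est [[0.4666, 0.011, 0.012], [0.4643, 0.0124, 0.012], [0.4774, 0.0166, 0.012]]
stops [[0.4838, 0.0688, 0.045], [0.5031, -0.0339, 0.045]] [0.4935 0.0174 0.045 ] 0.1044962869223918 0.1853730574515636
far left [0.6166 0.1223 0.0282] [[0.8, -0.1], [-0.2, 0.2]]
far right [ 0.6478 -0.0349  0.0268] [[0.2, -0.9], [-0.2, 0.0], [0.2, 1.3]]
near left [0.4578 0.0907 0.0292] [[2.2, 0.1], [-0.8, 0.3]]
tip [0.5381 0.1279 0.1028] [[-0.1, 0.0], [0.0, -0.0]]
arm root [0.4578 0.1129 0.032 ] [[2.0, 0.1], [-0.7, 0.2]]
base left near [0.4204 0.1095 0.0078] [[1.7, 0.2], [-0.7, 0.1]]
base right near [ 0.4594 -0.0767  0.0028] [[-4.2, -0.2], [0.3, -0.7], [4.4, 0.9]]
tab top [0.6122 0.0407 0.069 ] [[4.6, 0.9], [-1.8, 1.7], [3.1, -1.8]]
tab top T [ 0.5822 -0.0832  0.161 ] [[-14.8, 160.2], [-6.5, 3.1], [-65.1, 6.4]]
stopL [0.4849 0.0689 0.0427] [[0.4, 0.0], [-0.2, 0.1]]
stopR [ 0.5046 -0.0338  0.045 ] [[1.3, 0.1], [-0.5, 0.2]]
```

Measured: jig yaw ≈0.19, plate about level (top z≈0.029), seat ≈(0.512, 0.021), tab about (0.612,0.041). Moving over the seat, 5 mm clear of the stops.

jog_arm([
  {"xyz": [0.5,12,0],"roll": -0.012},
  {"xyz": [1,25,0],"roll": 0},
  {"xyz": [0,30,0],"roll": 0},
  {"xyz": [0,25,15],"roll": 0},
  {"xyz": [0,15.5,25],"roll": 0},
  {"xyz": [0,0,35],"roll": 0},
  {"xyz": [0,0,35],"roll": 0},
  {"xyz": [0,0,30],"roll": 0},
  {"xyz": [0,0,20],"roll": 0},
  {"xyz": [0,0,0],"roll": 0},
  {"xyz": [0,0,0],"roll": 0},
])

```text
t: 7.5
position: [0.5174, 0.0227, 0.0905]
tcp_rot: [-0.0, 0.637, 0.771, -0.0]
ft_force: [0.6, -0.2, -2.6]
width: 0.274
grasp_force: 59.7
```

```bash
python3 - <<'E'
from h import *
im,c=snap('side'); save('s1',im,c); im2,c2=snap('wrist');save('w4',im2,c2)
A=cv2.resize(im[145:245,215:325],None,fx=3.6,fy=3.6,interpolation=2); B=cv2.resize(im2,(400,300))
B=np.pad(B,((0,len(A)-300),(0,0),(0,0)));cv2.imwrite('pics/m2.png',np.hstack([A,B])[:,:,::-1]); to(.517,.022,.062,1.761)
E
```

```text
delta tool mm [-0.5 -0.6 29.6] roll (do last) 0.0008 pos [0.5175 0.0227 0.0916] yaw 1.7618 t 7.6
```

View pics/m2.png

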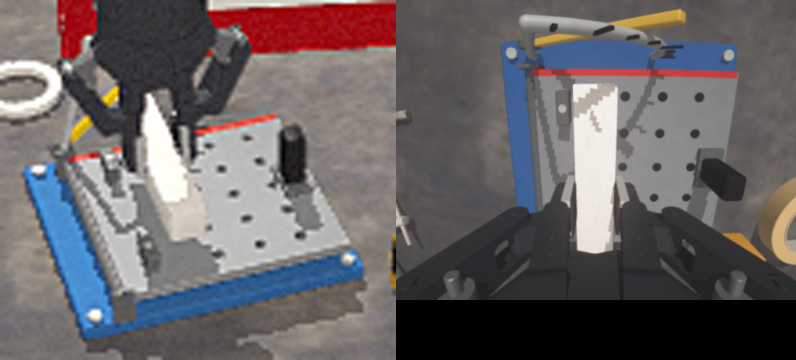

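The bar is right of the stop (stop 563,108; bar edge 575) and parallel to the plate. Lowering until contact.

jog_arm([
  {"xyz": [0,0,10],"roll": 0},
  {"xyz": [0,0,10],"roll": 0},
  {"xyz": [0,0,4],"roll": 0},
  {"xyz": [0,0,2],"roll": 0},
  {"xyz": [0,0,0],"roll": 0},
  {"xyz": [0,0,0],"roll": 0},
])

```text
t: 8.2
position: [0.5166, 0.0228, 0.0648]
tcp_rot: [0.0, 0.636, 0.771, 0.0]
ft_force: [0.3, 0.7, -3.5]
width: 0.273
grasp_force: 59.7
```

jog_arm([
  {"xyz": [0,0,1],"roll": 0},
  {"xyz": [0,0,1],"roll": 0},
  {"xyz": [0,0,0],"roll": 0},
])

```text
t: 8.5
position: [0.5164, 0.0229, 0.0626]
tcp_rot: [-0.0, 0.636, 0.771, 0.0]
ft_force: [0.5, -0.1, -2.9]
width: 0.276
grasp_force: 59.7
```

jog_arm([
  {"xyz": [0,0,0.8],"roll": 0},
  {"xyz": [0,-1.5,0],"roll": 0},
  {"xyz": [0,-1.5,0],"roll": 0},
  {"xyz": [0,-1,0],"roll": 0},
  {"xyz": [0,0,0],"roll": 0},
  {"xyz": [0,0,0],"roll": 0},
])

```text
t: 9.1
position: [0.5124, 0.0221, 0.0618]
tcp_rot: [-0.0, 0.636, 0.771, -0.0]
ft_force: [-0.4, -0.4, -2.1]
width: 0.274
grasp_force: 59.8
```

jog_arm([
  {"xyz": [0,-1,0],"roll": 0},
  {"xyz": [0,0,0],"roll": 0},
  {"xyz": [0,0,0],"roll": 0},
])

```text
t: 9.4
position: [0.5115, 0.0219, 0.0618]
tcp_rot: [-0.0, 0.636, 0.771, -0.0]
ft_force: [-1.3, 0.0, -2.1]
width: 0.278
grasp_force: 59.8
```

jog_arm([
  {"xyz": [0,-1,0],"roll": 0},
  {"xyz": [0,0,0],"roll": 0},
  {"xyz": [0,0,0],"roll": 0},
])

```text
t: 9.7
position: [0.5108, 0.0217, 0.0618]
tcp_rot: [0.0, 0.636, 0.771, 0.0]
ft_force: [2.2, 0.8, -4.3]
width: 0.274
grasp_force: 59.7
```

jog_arm([
  {"xyz": [0,-0.7,0],"roll": 0},
  {"xyz": [0,0,0],"roll": 0},
  {"xyz": [0,0,0],"roll": 0},
])

```text
t: 10.0
position: [0.5108, 0.0217, 0.0619]
tcp_rot: [0.001, 0.637, 0.771, 0.001]
ft_force: [4.7, 1.9, -5.4]
width: 0.273
grasp_force: 59.4
```

```bash
python3 - <<'E'
from h import *
im,c=snap('wrist');save('w5',im,c)
cv2.imwrite('pics/w5c.png',cv2.resize(im[20:270,140:420],None,fx=2.4,fy=2.4,interpolation=2)[:,:,::-1]); to(.512,.021,.061,1.761)
E
```

```text
delta tool mm [-0.9  1.1  0.9] roll (do last) 0.0006 pos [0.5108 0.0217 0.0619] yaw 1.7616 t 10.05
```

View pics/w5c.png

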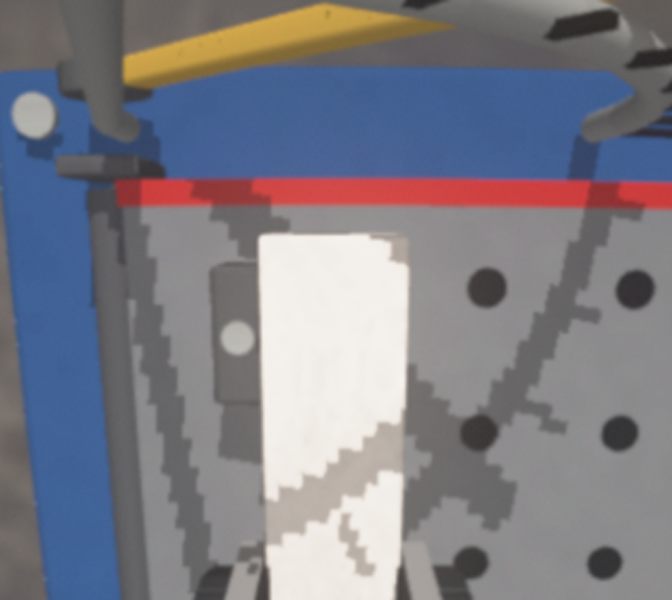

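The bar touches the stop (bar left end at row 235, red edge at row 180, stop screw at (237,338)). Checking its centring.

```bash
python3 - <<'E'
from h import *
im,c=load('w5'); W=lambda u,v:(140+u/2.4,20+v/2.4)
y=.19;ex=np.array([np.cos(y),np.sin(y),0]);ey=np.array([-ex[1],ex[0],0]);t=np.array([.5108,.0217,0])
for n,p,z in [('barend',W(330,235),.055),('red outer',W(330,180),.030),('screw',W(237,338),.045),('stop far end',W(235,263),.045),('stop near end',W(235,403),.045),('barL',W(262,330),.055),('barR',W(406,330),.055)]:
    q=onz(c,[p],z)[0]-t; print(n,'jig x %.1f y %.1f'%(q@ex*1e3,q@ey*1e3))
E
```

```text
barend jig x -0.7 y 69.9
red outer jig x -0.7 y 79.8
screw jig x -17.6 y 51.5
stop far end jig x -17.6 y 64.9
stop near end jig x -18.4 y 39.4
barL jig x -12.1 y 54.4
barR jig x 12.1 y 54.4
```

Centred to well under 1 mm. Seating it and letting go.

jog_arm([
  {"xyz": [0,0,0.7],"roll": 0},
  {"xyz": [0,0,0.5],"roll": 0},
  {"xyz": [0,0,0],"roll": 0},
])

```text
t: 10.35
position: [0.5108, 0.0216, 0.0617]
tcp_rot: [0.001, 0.636, 0.771, 0.001]
ft_force: [2.4, 1.9, 5.6]
width: 0.279
grasp_force: 61.1
```

jog_arm([
  {"xyz": [0,0,0],"roll": 0},
  {"xyz": [0,0,0],"roll": 0},
  {"xyz": [0,0,0],"roll": 0},
  {"xyz": [0,0,0],"roll": 0},
], hand=0.48)

```text
t: 10.75
position: [0.5096, 0.0215, 0.0605]
tcp_rot: [-0.0, 0.636, 0.771, -0.0]
ft_force: [0.2, 0.2, 0.2]
width: 0.479
grasp_force: 0.0
```

jog_arm([
  {"xyz": [0,0,-8],"roll": 0},
  {"xyz": [0,0,-15],"roll": 0},
  {"xyz": [0,0,-30],"roll": 0},
  {"xyz": [0,0,-35],"roll": 0},
  {"xyz": [0,20,-25],"roll": 0},
  {"xyz": [0,30,0],"roll": 0},
  {"xyz": [0,10,0],"roll": 0.131},
  {"xyz": [0,0,0],"roll": 0.131},
  {"xyz": [0,0,0],"roll": 0.131},
  {"xyz": [0,0,0],"roll": 0.131},
  {"xyz": [0,0,0],"roll": 0.131},
  {"xyz": [0,0,0],"roll": 0.131},
  {"xyz": [0,0,0],"roll": 0.131},
  {"xyz": [0,0,0],"roll": 0.131},
  {"xyz": [0,0,0],"roll": 0.131},
  {"xyz": [0,0,0],"roll": 0.131},
  {"xyz": [0,0,0],"roll": 0.131},
  {"xyz": [0,0,0],"roll": 0.13},
  {"xyz": [0,0,0],"roll": 0},
  {"xyz": [0,0,0],"roll": 0},
])

```text
t: 12.75
position: [0.5687, 0.033, 0.1739]
tcp_rot: [0.0, 0.995, 0.097, 0.0]
ft_force: [0.2, -0.2, 0.2]
width: 0.48
grasp_force: 0.0
```

```bash
python3 - <<'E'
from h import *
im,c=snap('wrist');save('w6',im,c);a,ca=snap('side');save('s2',a,ca)
A=cv2.resize(a[145:245,215:325],None,fx=3.6,fy=3.6,interpolation=2); B=cv2.resize(im,(400,300))
B=np.pad(B,((0,len(A)-300),(0,0),(0,0)));cv2.imwrite('pics/m3.png',np.hstack([A,B])[:,:,::-1]); to(.6144,.0416,.1,.19)
for n,i,cc in [('w',im,c),('s',a,ca)]:
    g=i.max(2)<45
    x,y=proj(cc,[[.6144,.0416,.065]])[0]; r=45 if n=='w' else 16
    x0,y0=int(x-r),int(y-r); m=np.zeros(g.shape,np.uint8); m[max(y0,0):y0+2*r,x0:x0+2*r]=g[max(y0,0):y0+2*r,x0:x0+2*r]
    k,l,s,ce=cv2.connectedComponentsWithStats(m); j=1+np.argmax(s[1:,4]); print(n,(x,y),s[j],ce[j])
E
```

```text
delta tool mm [46.5  0.3 73.8] roll (do last) 0.0033 pos [0.5687 0.033  0.1738] yaw 0.1933 t 12.85Traceback (most recent call last):
  File "<stdin>", line 9, in <module>
    return _wrapfunc(a, 'argmax', axis=axis, out=out, **kwds)
    return bound(*args, **kwds)
ValueError: attempt to get argmax of an empty sequence
```

View pics/m3.png

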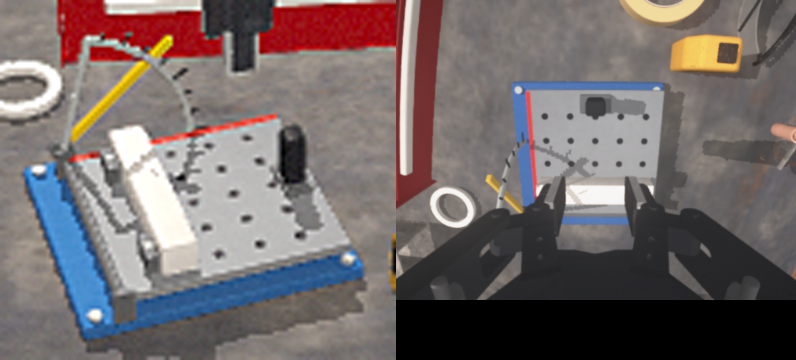

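Bar rests on the plate against the stops. Tab in wrist at full-size (280,148), in side at ≈(296,187). Now refining the tab and both angles.

```bash
cat > ang.py <<'E'
from h import *
y=.19;ex=np.array([np.cos(y),np.sin(y),0]);ey=np.array([-ex[1],ex[0],0]);Z=np.array([0,0,1.]);H=np.array([.4671,.0133,.026])
def online(cam,uv,yo):  # ray onto jig plane y=yo -> jig x,z (mm)
    o,v=ray(cam,uv); s=((H+ey*yo-o)@ey)/(v@ey); p=o+v*s[:,None]-H
    return np.c_[p@ex,p@Z]*1e3
def red(im,cam,yo):
    h=cv2.cvtColor(im,cv2.COLOR_RGB2HSV).astype(int)
    m=((h[...,0]<6)|(h[...,0]>174))&(h[...,1]>140)&(h[...,2]>110)
    return line(m,cam,yo,200)
def yel(im,cam,yo):
    h=cv2.cvtColor(im,cv2.COLOR_RGB2HSV).astype(int)
    m=(abs(h[...,0]-23)<6)&(h[...,1]>150)&(h[...,2]>120)
    return line(m,cam,yo,130)
def line(m,cam,yo,L):
    uv=np.argwhere(m)[:,::-1]; q=online(cam,uv,yo); r=np.hypot(*q.T)
    a=np.arctan2(q[:,1],q[:,0]); k=(r<L)&(r>15)&(a>-.15)&(a<1.3); q=q[k]
    if len(q)<15: return None
    c=q.mean(0);d=np.linalg.svd(q-c)[2][0]; d*=np.sign(d[0])
    return len(q),'line angle %.4f'%np.arctan2(d[1],d[0]),'polar of mean %.4f'%np.arctan2(c[1],c[0]),'c',c.round(1),'rmax %.0f'%np.hypot(*q.T).max()
E
python3 - <<'E'
from ang import *
for n in ['side0','s2','w3','w6','top0']:
    im,c=load(n); print(n,'red',red(im,c,.080)); print('   yel',yel(im,c,.096))
for n,b in [('w6',(255,120,310,170)),('s2',(285,175,305,205))]:
    im,c=load(n); m=np.zeros(im.shape[:2],np.uint8); m[b[1]:b[3],b[0]:b[2]]=(im.max(2)<60)[b[1]:b[3],b[0]:b[2]]
    k,l,s,ce=cv2.connectedComponentsWithStats(m); j=1+np.argmax(s[1:,4]); print(n,s[j],ce[j])
    print(' expected top',proj(c,H+ex*.150+Z*.048).round(1),'foot',proj(c,H+ex*.150+Z*.004).round(1))
E
```

```text
side0 red (1229, 'line angle -0.8286', 'polar of mean 0.8396', 'c', array([100.4, 111.9]), 'rmax 200')
   yel (107, 'line angle 0.7452', 'polar of mean 0.7394', 'c', array([50.5, 46.1]), 'rmax 120')
s2 red (847, 'line angle -0.8771', 'polar of mean 0.9077', 'c', array([ 88. , 112.7]), 'rmax 200')
   yel (106, 'line angle 0.7476', 'polar of mean 0.7400', 'c', array([50.1, 45.8]), 'rmax 120')
w3 red (18, 'line angle -0.1664', 'polar of mean -0.1087', 'c', array([115.4, -12.6]), 'rmax 187')
   yel (199, 'line angle -0.3003', 'polar of mean 1.0208', 'c', array([59.7, 97.3]), 'rmax 130')
w6 red (615, 'line angle -0.0090', 'polar of mean -0.0260', 'c', array([103.7,  -2.7]), 'rmax 163')
   yel (334, 'line angle 0.7400', 'polar of mean 0.7654', 'c', array([57.1, 54.8]), 'rmax 128')
top0 red (33, 'line angle -0.0829', 'polar of mean -0.0900', 'c', array([116.6, -10.5]), 'rmax 166')
   yel (25, 'line angle -1.0991', 'polar of mean 0.9063', 'c', array([72.4, 92.4]), 'rmax 129')
w6 [268 137  24   7 100] [279.28 139.07]
 expected top [[278.2 150.6]] foot [[278.2 144.6]]
s2 [293 181   7  15  84] [295.9047619  188.80952381]
 expected top [[295.3 181.6]] foot [[295.2 195. ]]
```

jog_arm([
  {"xyz": [10,0,0],"roll": 0.003},
  {"xyz": [20,0.3,0],"roll": 0},
  {"xyz": [16.5,0,10],"roll": 0},
  {"xyz": [0,0,25],"roll": 0},
  {"xyz": [0,0,30],"roll": 0},
  {"xyz": [0,0,25],"roll": 0},
  {"xyz": [0,0,15],"roll": 0},
  {"xyz": [0,0,5],"roll": 0},
  {"xyz": [0,0,0],"roll": 0},
  {"xyz": [0,0,0],"roll": 0},
])

```text
t: 13.85
position: [0.6152, 0.0414, 0.0645]
tcp_rot: [0.0, 0.996, 0.094, 0.001]
ft_force: [0.2, -0.0, 0.7]
width: 0.481
grasp_force: 0.0
```

jog_arm([
  {"xyz": [0,0,0],"roll": 0},
  {"xyz": [0,0,0],"roll": 0},
  {"xyz": [0,0,0],"roll": 0},
  {"xyz": [0,0,0],"roll": 0},
  {"xyz": [0,0,0],"roll": 0},
], hand=0)

```text
t: 14.35
position: [0.615, 0.0416, 0.0646]
tcp_rot: [0.0, 0.996, 0.094, 0.001]
ft_force: [-0.3, 2.6, 6.0]
width: 0.223
grasp_force: 59.0
```

```bash
python3 - <<'E'
from ang import *
s=ctrl.state(); p=s['position']+[0,0,-.003]-H; g=np.array([p@ex,p@ey,p[2]])*1e3; print(g.round(1),s['ft_force'].round(1))
# arc targets (relative jig x, z displacement) assuming current angle 0 and grasped point rotates rigidly
a0=0.0; prev=g[[0,2]]
r=np.hypot(*prev);f=np.arctan2(prev[1],prev[0])
for a in np.r_[.02,np.arange(.07,.73,.05),.72]:
    q=r*np.array([np.cos(f+a),np.sin(f+a)]); d=q-prev; prev=q; print('%.2f'%a,'x %.1f z %.1f'%(d[0],-d[1]), (q-g[[0,2]]).round(1))
E
```

```text
[150.5  -0.2  35.6] [-0.3  2.6  6. ]
0.02 x -0.7 z -3.0 [-0.7  3. ]
0.07 x -2.1 z -7.4 [-2.9 10.4]
0.12 x -2.5 z -7.3 [-5.3 17.8]
0.17 x -2.8 z -7.2 [-8.2 25. ]
0.22 x -3.2 z -7.0 [-11.4  32. ]
0.27 x -3.6 z -6.9 [-15.   38.9]
0.32 x -3.9 z -6.7 [-18.8  45.5]
0.37 x -4.2 z -6.5 [-23.1  52. ]
0.42 x -4.5 z -6.3 [-27.6  58.3]
0.47 x -4.8 z -6.0 [-32.4  64.3]
0.52 x -5.1 z -5.8 [-37.6  70.1]
0.57 x -5.4 z -5.5 [-43.   75.6]
0.62 x -5.7 z -5.2 [-48.7  80.8]
0.67 x -5.9 z -4.9 [-54.7  85.8]
0.72 x -6.2 z -4.6 [-60.8  90.4]
0.72 x 0.0 z -0.0 [-60.8  90.4]
```

jog_arm([
  {"xyz": [-0.3,0,-1.5],"roll": 0},
  {"xyz": [-0.4,0,-1.5],"roll": 0},
  {"xyz": [-1.0,0,-3.7],"roll": 0},
  {"xyz": [-1.1,0,-3.7],"roll": 0},
  {"xyz": [-1.2,0,-3.7],"roll": 0},
  {"xyz": [-1.3,0,-3.6],"roll": 0},
  {"xyz": [0,0,0],"roll": 0},
  {"xyz": [0,0,0],"roll": 0},
])

```text
t: 15.15
position: [0.6095, 0.0405, 0.0804]
tcp_rot: [-0.0, 0.996, 0.094, 0.0]
ft_force: [4.2, 2.9, -9.6]
width: 0.222
grasp_force: 59.6
```

```bash
python3 - <<'E'
from ang import *
s=ctrl.state(); p=s['position']+[0,0,-.003]-H; print(np.array([p@ex,p@ey,p[2]])*1e3,s['ft_force'].round(1),'ang',np.arctan2(p[2],p@ex)-np.arctan2(35.6,150.5),s['width'])
E
```

```text
[145.00385838  -0.15928319  51.40785662] [ 4.2  2.9 -9.6] ang 0.10842706981597738 0.22158443183754575
```

jog_arm([
  {"xyz": [-1.4,0,-3.6],"roll": 0},
  {"xyz": [-1.4,0,-3.6],"roll": 0},
  {"xyz": [-1.6,0,-3.5],"roll": 0},
  {"xyz": [-1.6,0,-3.5],"roll": 0},
  {"xyz": [-1.8,0,-3.5],"roll": 0},
  {"xyz": [-1.8,0,-3.4],"roll": 0},
  {"xyz": [-1.9,0,-3.4],"roll": 0},
  {"xyz": [-2.0,0,-3.3],"roll": 0},
  {"xyz": [-2.1,0,-3.3],"roll": 0},
  {"xyz": [-2.1,0,-3.2],"roll": 0},
  {"xyz": [-2.2,0,-3.2],"roll": 0},
  {"xyz": [-2.3,0,-3.1],"roll": 0},
  {"xyz": [0,0,0],"roll": 0},
])

```text
t: 16.45
position: [0.5865, 0.0361, 0.1213]
tcp_rot: [-0.0, 0.996, 0.094, -0.001]
ft_force: [0.2, 0.7, -15.4]
width: 0.222
grasp_force: 59.5
```

jog_arm([
  {"xyz": [-2.4,0,-3.0],"roll": 0},
  {"xyz": [-2.4,0,-3.0],"roll": 0},
  {"xyz": [-2.5,0,-2.9],"roll": 0},
  {"xyz": [-2.6,0,-2.9],"roll": 0},
  {"xyz": [-2.7,0,-2.8],"roll": 0},
  {"xyz": [-2.7,0,-2.7],"roll": 0},
  {"xyz": [-2.8,0,-2.6],"roll": 0},
  {"xyz": [-2.9,0,-2.6],"roll": 0},
  {"xyz": [-2.9,0,-2.5],"roll": 0},
  {"xyz": [-3.0,0,-2.4],"roll": 0},
  {"xyz": [0,0,0],"roll": 0},
  {"xyz": [0,0,0],"roll": 0},
])

```text
t: 17.65
position: [0.5605, 0.0312, 0.1498]
tcp_rot: [0.0, 0.996, 0.094, -0.0]
ft_force: [-5.9, -1.5, -15.8]
width: 0.222
grasp_force: 60.3
```

```bash
cat > chk.py <<'E'
from ang import *
import sys
n=sys.argv[1]
s=ctrl.state(); p=s['position']+[0,0,-.003]-H; print(np.array([p@ex,p@ey,p[2]])*1e3,s['ft_force'].round(1),'ang',np.arctan2(p[2],p@ex)-np.arctan2(35.6,150.5),s['width'],s['t'])
for v in ['side','wrist']:
    im,c=snap(v); save(n+v,im,c)
    h=cv2.cvtColor(im,cv2.COLOR_RGB2HSV).astype(int)
    m=((h[...,0]<6)|(h[...,0]>174))&(h[...,1]>140)&(h[...,2]>110)
    uv=np.argwhere(m)[:,::-1]; q=online(c,uv,.080); a=np.arctan2(q[:,1],q[:,0]); r=np.hypot(*q.T)
    k=(r<172)&(r>15)&(abs(a-.72)<.12); mm=np.zeros(m.shape,bool); mm[uv[k][:,1],uv[k][:,0]]=1
    print(v,'red',line(mm,c,.080,175),'yel',yel(im,c,.096))
a=load(n+'side')[0];b=load(n+'wrist')[0]
A=cv2.resize(a[130:240,210:320],None,fx=4,fy=4,interpolation=2)[:440]; B=cv2.resize(b,(352,264))
B=np.pad(B,((0,len(A)-264),(0,0),(0,0)));cv2.imwrite(f'pics/{n}.png',np.hstack([A,B])[:,:,::-1])
E
python3 chk.py c1
```

```text
[ 9.51282516e+01 -7.98877338e-02  1.20819913e+02] [ -5.9  -1.5 -15.8] ang 0.6715375377131763 0.22233950496046875 17.65
side red (94, 'line angle 0.8930', 'polar of mean 0.7304', 'c', array([86.1, 77.1]), 'rmax 148') yel (74, 'line angle 0.7383', 'polar of mean 0.7434', 'c', array([59.4, 54.6]), 'rmax 120')
wrist red (683, 'line angle 0.6472', 'polar of mean 0.6502', 'c', array([92.5, 70.3]), 'rmax 163') yel (339, 'line angle 0.7424', 'polar of mean 0.7533', 'c', array([60.8, 57.1]), 'rmax 126')
```

View pics/c1.png

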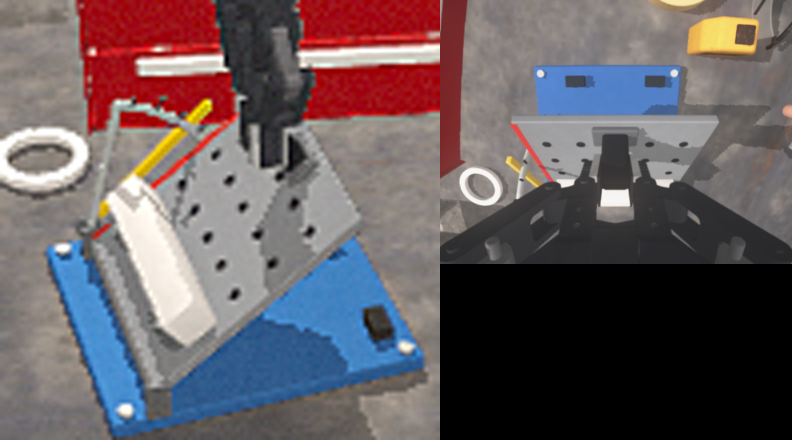

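Plate is folding with the bar riding on it, about 0.08 below the arm. Going a bit further.

jog_arm([
  {"xyz": [-2.1,0,-1.6],"roll": 0},
  {"xyz": [-2.2,0,-1.6],"roll": 0},
  {"xyz": [-2.2,0,-1.5],"roll": 0},
  {"xyz": [-2.2,0,-1.5],"roll": 0},
  {"xyz": [0,0,0],"roll": 0},
  {"xyz": [0,0,0],"roll": 0},
  {"xyz": [0,0,0],"roll": 0},
])

```text
t: 18.45
position: [0.5526, 0.0296, 0.1561]
tcp_rot: [0.0, 0.996, 0.094, 0.0]
ft_force: [-2.4, 1.0, -12.2]
width: 0.219
grasp_force: 60.2
```

```bash
python3 chk.py c2; python3 - <<'E'
from ang import *
# edge-on comparison: red mask confined to the strip along the plate edge in side view, arm beside it
im,c=load('c2side')
h=cv2.cvtColor(im,cv2.COLOR_RGB2HSV).astype(int)
m=((h[...,0]<8)|(h[...,0]>172))&(h[...,1]>110)&(h[...,2]>90)
uv=np.argwhere(m)[:,::-1]; q=online(c,uv,.080)
for r0 in range(20,170,15):
    r=np.hypot(*q.T);a=np.arctan2(q[:,1],q[:,0]);k=(r>=r0)&(r<r0+15)&(abs(a-.74)<.15)
    if k.sum(): print(r0,k.sum(),np.percentile(a[k],[0,50,100]).round(3))
E
```

```text
[ 8.70594437e+01 -9.85342647e-02  1.27139209e+02] [ -2.4   1.  -12.2] ang 0.738098634565018 0.2191456061973159 18.45
side red (59, 'line angle 0.8434', 'polar of mean 0.7542', 'c', array([75.9, 71.3]), 'rmax 137') yel (73, 'line angle 0.7411', 'polar of mean 0.7426', 'c', array([61., 56.]), 'rmax 120')
wrist red (664, 'line angle 0.7067', 'polar of mean 0.7151', 'c', array([84.6, 73.5]), 'rmax 163') yel (420, 'line angle 0.7313', 'polar of mean 0.7560', 'c', array([56.5, 53.2]), 'rmax 125')
50 5 [0.708 0.71  0.748]
65 8 [0.712 0.729 0.746]
80 8 [0.715 0.729 0.743]
95 8 [0.718 0.729 0.741]
110 19 [0.701 0.739 0.89 ]
125 27 [0.738 0.824 0.89 ]
140 4 [0.864 0.879 0.89 ]
```

```bash
python3 - <<'E'
from ang import *
def redpts(n,th,ho=.080,w=.1,rm=(40,160)):
    im,c=load(n);h=cv2.cvtColor(im,cv2.COLOR_RGB2HSV).astype(int)
    m=((h[...,0]<8)|(h[...,0]>172))&(h[...,1]>110)&(h[...,2]>90)
    uv=np.argwhere(m)[:,::-1];q=online(c,uv,ho)
    R2=np.array([[np.cos(th),np.sin(th)],[-np.sin(th),np.cos(th)]]);q=q@R2.T
    k=(q[:,0]>rm[0])&(q[:,0]<rm[1])&(abs(q[:,1])<8);q=q[k]
    if k.sum()<10: return None
    f=np.polyfit(*q.T,1);return k.sum(),'slope->angle %.4f'%(th+f[0]),'offset at x=0 %.1f'%f[1],'mean off %.1f'%q[:,1].mean(),'x %.0f-%.0f'%(q[:,0].min(),q[:,0].max())
for n,th in [('side0',0),('s2',0),('w6',0),('w3',0),('w5',0)]: print(n,redpts(n,th))
print('c1s',redpts('c1side',.67,rm=(45,105)),'c1w',redpts('c1wrist',.66))
print('c2s',redpts('c2side',.73,rm=(45,105)),'c2w',redpts('c2wrist',.72))
E
```

```text
side0 (np.int64(60), 'slope->angle 0.0104', 'offset at x=0 2.6', 'mean off 3.7', 'x 40-157')
s2 (np.int64(47), 'slope->angle 0.0068', 'offset at x=0 3.1', 'mean off 3.9', 'x 68-157')
w6 (np.int64(523), 'slope->angle 0.0030', 'offset at x=0 -2.0', 'mean off -1.7', 'x 40-160')
w3 (np.int64(24), 'slope->angle -0.0516', 'offset at x=0 2.2', 'mean off -1.7', 'x 40-147')
w5 (np.int64(427), 'slope->angle 0.0147', 'offset at x=0 -2.4', 'mean off -1.0', 'x 40-160')
c1s (np.int64(25), 'slope->angle 0.6383', 'offset at x=0 2.0', 'mean off -0.5', 'x 57-103') c1w (np.int64(766), 'slope->angle 0.6451', 'offset at x=0 0.6', 'mean off -1.1', 'x 40-160')
c2s (np.int64(26), 'slope->angle 0.7366', 'offset at x=0 -0.6', 'mean off -0.1', 'x 56-104') c2w (np.int64(716), 'slope->angle 0.7066', 'offset at x=0 0.9', 'mean off -0.6', 'x 40-160')
```

Counted the views: no more pictures to view, so I'll measure by code only. Next I fit the plate's right edge against the blue base in the side view as an independent angle.

```bash
cat > edge.py <<'E'
from ang import *
def edge(n,th,yo=-.080):
    im,c=load(n);h=cv2.cvtColor(im,cv2.COLOR_RGB2HSV).astype(np.float32)
    sat=h[...,1]*((abs(h[...,0]-106)<14))   # blue saturation
    pts=[]
    R2=np.array([[np.cos(th),np.sin(th)],[-np.sin(th),np.cos(th)]])
    for x in np.arange(35,150,2.):
        s=np.arange(-22,16,.25); q=np.c_[np.full_like(s,x),s]@R2
        X=H+np.outer(q[:,0]/1e3,ex)+np.outer(q[:,1]/1e3,Z)+ey*yo
        uv=proj(c,X).astype(np.float32); v=cv2.remap(sat,uv[:,0].reshape(-1,1),uv[:,1].reshape(-1,1),1).ravel()
        b=np.where(v>90)[0]
        if len(b) and b[-1]<len(s)-1 and v[max(0,b[-1]-8):b[-1]].min()>90: pts.append((x,s[b[-1]]))
    p=np.array(pts)
    if len(p)<8: return len(p)
    f=np.polyfit(*p.T,1); k=abs(np.polyval(f,p[:,0])-p[:,1])<1.5; f=np.polyfit(*p[k].T,1)
    return k.sum(),'x %.0f-%.0f'%(p[k,0].min(),p[k,0].max()),'angle %.4f'%(th+f[0]),'off0 %.1f'%f[1],'sd %.2f'%np.std(p[k,1]-np.polyval(f,p[k,0])), 'polar(-4) %.4f'%(th+((p[k,1]+4)/p[k,0]).mean())
E
python3 - <<'E'
from edge import *
print(edge('c1side',.66));print(edge('c2side',.72))
print(edge('c1wrist',.66));print(edge('c2wrist',.72))
E
```

```text
(np.int64(58), 'x 35-149', 'angle 0.6423', 'off0 -4.7', 'sd 0.27', 'polar(-4) 0.6333')
(np.int64(45), 'x 35-139', 'angle 0.7017', 'off0 -4.6', 'sd 0.39', 'polar(-4) 0.6923')
0
0
```

Two independent fits agree: plate ≈0.70, arm ≈0.743. Raising about 0.043 more.

jog_arm([
  {"xyz": [-1.5,0,-1.0],"roll": 0},
  {"xyz": [-1.6,0,-1.1],"roll": 0},
  {"xyz": [-1.6,0,-1.0],"roll": 0},
  {"xyz": [-1.5,0,-1.0],"roll": 0},
  {"xyz": [0,0,0],"roll": 0},
  {"xyz": [0,0,0],"roll": 0},
  {"xyz": [0,0,0],"roll": 0},
])

```text
t: 19.25
position: [0.547, 0.0286, 0.1599]
tcp_rot: [-0.0, 0.996, 0.094, 0.001]
ft_force: [3.6, 3.0, -15.5]
width: 0.222
grasp_force: 59.3
```

```bash
python3 chk.py c3; python3 -c "
from edge import *
print(edge('c3side',.74))"
```

```text
[ 8.13707895e+01 -1.04289739e-01  1.30925964e+02] [  3.6   3.  -15.5] ang 0.7824407012788052 0.22161833694476737 19.25
side red (36, 'line angle 0.7235', 'polar of mean 0.7633', 'c', array([69., 66.]), 'rmax 171') yel (68, 'line angle 0.7305', 'polar of mean 0.7448', 'c', array([63., 58.]), 'rmax 120')
wrist red (628, 'line angle 0.7483', 'polar of mean 0.7575', 'c', array([82.6, 78.1]), 'rmax 163') yel (378, 'line angle 0.7218', 'polar of mean 0.7600', 'c', array([58.7, 55.8]), 'rmax 125')
(np.int64(32), 'x 37-103', 'angle 0.7460', 'off0 -4.8', 'sd 0.17', 'polar(-4) 0.7330')
```

Plate ≈0.746 vs arm ≈0.742. Releasing and backing off.

jog_arm([
  {"xyz": [0,0,0],"roll": 0},
  {"xyz": [0,0,0],"roll": 0},
  {"xyz": [0,0,0],"roll": 0},
  {"xyz": [0,0,0],"roll": 0},
], hand=0.48)

```text
t: 19.75
position: [0.5467, 0.0282, 0.1604]
tcp_rot: [0.0, 0.996, 0.094, 0.001]
ft_force: [0.0, 0.2, -0.7]
width: 0.481
grasp_force: 0.0
```

jog_arm([
  {"xyz": [0,0,-8],"roll": 0},
  {"xyz": [0,0,-20],"roll": 0},
  {"xyz": [0,0,-35],"roll": 0},
  {"xyz": [0,0,-35],"roll": 0},
  {"xyz": [0,0,-25],"roll": 0},
  {"xyz": [0,0,0],"roll": 0},
  {"xyz": [0,0,0],"roll": 0},
])

```text
t: 20.45
position: [0.5463, 0.0284, 0.283]
tcp_rot: [0.0, 0.996, 0.094, 0.0]
ft_force: [-0.3, 0.5, 0.1]
width: 0.477
grasp_force: 0.0
```

```bash
python3 chk.py c4; python3 - <<'E'
from edge import *
print(edge('c4side',.74))
im,c=load('c4side')
# bar: white pixels in plate frame, seen in side view; expect centre near (44.5, 16.5)
th=.745;q=np.array([[x,s] for x,s in [(32,29),(57,29),(57,4)]])@np.array([[np.cos(th),np.sin(th)],[-np.sin(th),np.cos(th)]])
pc=[proj(c,H+ex*a/1e3+Z*b/1e3+ey*yo)[0].round(0).tolist() for a,b in q for yo in(-.07,.07)];print('bar corners expected',pc)
h=cv2.cvtColor(im,cv2.COLOR_RGB2HSV).astype(int);m=((h[...,2]>170)&(h[...,1]<50)).astype(np.uint8);m[:160]=0;m[:,:215]=0;m[260:]=0;m[:,330:]=0
k,l,s,ce=cv2.connectedComponentsWithStats(m);j=1+np.argmax(s[1:,4]);print('bar blob',s[j],ce[j])
E
```

```text
[ 8.05984702e+01 -9.65412134e-02  2.53966655e+02] [-0.3  0.5  0.1] ang 1.031215918300611 0.47739384208752705 20.45
side red (95, 'line angle 0.6639', 'polar of mean 0.7534', 'c', array([93.6, 87.8]), 'rmax 171') yel (70, 'line angle 0.7400', 'polar of mean 0.7434', 'c', array([62.3, 57.3]), 'rmax 120')
wrist red (269, 'line angle 0.7492', 'polar of mean 0.7336', 'c', array([77.1, 69.5]), 'rmax 161') yel (86, 'line angle 0.7291', 'polar of mean 0.7862', 'c', array([60.2, 60.3]), 'rmax 127')
(np.int64(32), 'x 37-103', 'angle 0.7454', 'off0 -4.8', 'sd 0.19', 'polar(-4) 0.7332')
bar corners expected [[248.0, 212.0], [234.0, 179.0], [255.0, 205.0], [240.0, 172.0], [262.0, 209.0], [247.0, 177.0]]
bar blob [234 173  29  43 552] [248.20471014 194.65398551]
```

```bash
python3 -c "
from plant import ctrl
print(ctrl.close_job())"
```

```text
the job is handed in; nothing more can be done
None
```

The job is handed in: the bar lies against both stops and centred, and the plate is folded up to about 0.745 rad against the index arm's measured 0.742 rad, with the gripper clear at about 20 s of the 54 s allowed.

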